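# Reload the compound bar applicator and shut its guard

## Robot

A 6-joint arm with a two-finger parallel gripper is mounted at the origin on a cart in front of the work surface, level with it; the furniture and walls round the work are solid. World frame = base frame: x ahead of the robot, y to its left, z up, the work surface at z = 0. Lengths are in m, angles in degrees, forces in N, time in s.
With the tool pointing down it reaches from about 0.425 to 1.125 m from the base axis. Payload 14.9 kg.
Tool frame: the origin (TCP) lies between the finger pads; the fingertips stand 22 mm ahead of it and the grasp point (between the pads) lies 3 mm ahead of it; z points along the fingers, y is the line along which they close (so a half turn about z gives the same grasp; the last joint's range is limited). The gripper opens to 91 mm and grips with 3 to 60 N. Pads are 32 mm wide; open, the fingers measure 118 mm over their backs; the gripper's body (76 mm by 178 mm) begins 60 mm behind the grasp point.
Start: joints at [71.66, 21.709, 99.362, -0, 58.929, -1.908], TCP at [0.198, 0.671, 0.236] pointing down, gripper open.
Joint ranges: [-158.91, 158.91], [-42.39, 125.64], [0.06, 152.35], [-60.88, 240.88], [17.5, 164.5], [-176.32, 176.32]. Speed limits (degrees/s): [108.29, 108.29, 136.94, 180, 180, 180].

## Interface

Orientations are given as a 3x3 rotation matrix whose columns are the frame's x, y, z axes.
In Python, from station import bot gives the robot as it stands.
- The arm moves only by the tool play_rows, never from a script. Its argument "steps" is a list of rows, each a list of 4 numbers: the shift along the tool's x, y, z in cm, then the turn about the tool's z in rad. In form: [[dx, dy, dz, turn], ...]. A call has 1 to 8 rows; each row shifts and turns the commanded pose from where the row before left it, along the tool's axes as they then stand; what a row does not reach is not made up. A row lasts 1/10 s, in which the tool goes at most 50 mm and 8.59 degrees, less where a joint would pass 70% of its speed; a pose out of reach is approached as far as the arm can. A call is refused whole if a number of a shift passes 5 or a number of a turn 0.15, either way. A call with a gripper value outside its range is refused whole. "gripper" is the gripper's target within -1 to 1 (fully open at 1, half-way at 0, shut at -1), set as the call begins (left out, the last holds). The fingers move at their own pace and stop on an object; "squeeze" is the grip in N (left out, the last holds). Time passes only in rows, so rows that do not move let the fingers close. It gives the time, the measured TCP pose, the force, the opening and the grip force at its end, in the units of the state.
- bot.state(): the state, without advancing time (a new reading comes with each control period).
- bot.get_image(name): name is "scene" or "top" or "wrist"; returns (picture, depth): 400x640x3 uint8, blue, green, red; 400x640 float32, m along the optical axis (not along the pixel's ray), 0 where there is no reading.
- bot.get_calibration(name): a dict with "vertical_fov" (degrees; the focal length in pixels is half the picture's height over the tangent of half this angle, whatever the lens; pixels are square), "cx", "cy" (the principal point, pixels), "R" (3x3) and "t" (3): a world point X has camera coordinates R X + t; the wrist camera has in their place "mount" (4x4, takes a point from camera to tool coordinates, whose origin is the TCP and whose axes are the flange's). Camera axes: x right, y down, z forward; pixel columns grow to the right and rows downward; lengths in m; the calibration is good to about 2 mm. A picture is of the moment at which its call begins: read the wrist's pose just before it. get_calibration takes no time and is no camera call.
- bot.hand_in(): hands the job in; it is judged then, once.
The state is a dict: "clock": time; "joints": joint angles; "qvel": joint speeds; "effort": joint torques, N m; "tcp_pos": TCP position; "orientation": TCP orientation; "wrist_force": force on the tool from outside, world axes, zero at the start; "wrist_torque": the same for the moment, N m; "opening": finger opening in m; "finger_force": force on a finger pad.
Only numpy, scipy, OpenCV 4.12 (cv2) and the standard library are available. Lean on these libraries where they do the work, as an engineer would, in place of code of your own. Each camera call takes 0.05 s, during which the arm holds its last target. There are 200 camera calls.

## Task

Reload the bar applicator of the polishing machine: lift the worn short stub out of its open magazine and put it away lying in a free pocket of the wooden tray, and lay every fresh bar from the tray flat on the magazine's floor, side by side, none on top of another. Then push the sliding guard fully shut until its catch snaps home, and then press the start button on the control box. Leave the other tools where they are.

Things in the scene. Friction and masses are not known exactly. Their poses are not given: they have to be found in the camera images.
- applicator: the bar applicator, a low grey fixed machine, 120 mm deep (x) and 418 mm wide (y -103 to +315 mm). Origin at bench height under the centre of its magazine; x away from the robot, y along the guard's travel, to the robot's left and a little away; z up. Rails 48 mm high, outside faces at x = +-60 mm, run along front and back. Past y = +132 a 42 mm high housing fills the space between them
- magazine_floor (a point): centre of the magazine's flat floor (applicator x = y = 0, z = 12 mm), axes as the applicator's. Inside it is x -54 to +54, y -95 to +95 mm, with rails 36 mm above the floor at front and back and sills only 10 mm above it at the two ends. Thin lines mark three lanes, centres y = -58, 0, +58 mm (marks only; any place on the floor will do); bars lie with their length along x
- guard (a joint): clear sliding guard, a plate 200 mm long (y) on the rails, underside 49 mm, top 56 mm above the bench. Value in m: 0 = fully shut against its stop over the magazine, grows as it opens to +y (0.225 at most; starts 0.200 to 0.222). Slides with 2 N; over the last 18 mm the spring catch resists with up to 10 N, then snaps, pulls it home (under 0.0025) and holds it; short of that it stays ajar
- guard_handle (a point): centre of the guard's black handle, an upright block 90 mm long along the applicator's x, 12 mm thick (y), 30 mm high, 58 to 88 mm above the bench (this point at 73 mm). It moves with the guard, standing 75 mm to the -y side of its middle, so at applicator y = -75 mm when shut. Axes as the applicator's
- catch (a joint): the brass spring plunger of the guard catch, in a small block at the front of the applicator (y = -60 mm, out to x = -78 mm): m pressed down, 0 = up; about 0.001 while it holds the guard shut, up to 0.003 as the guard passes over it
- tray: pale wooden pocket tray fixed to the bench, 106 (x) x 248 (y) x 18 mm; origin under its centre, x and y along its sides. Four rectangular pockets side by side, 94 mm (x) by 44 mm (y), with centres at x = 0, y = -90, -30, +30 and +90 mm, 14 mm deep, floor 4 mm above the bench. A bar lying in one stands 18 mm proud of the tray's top
- stub: the worn stub of compound, shorter than the fresh bars: 34 x 71 x 32 mm, about 0.32 kg, part wrapped in cream paper, brown compound; origin at the centre of its underside, y along its length, z up. At the start it lies on the magazine's floor
- stub_mid (a point): the middle of the stub, 16 mm above its origin, axes as the stub's
- start (a joint): the round black start button on top of the grey control box (66 x 66 x 45 mm, fixed to the bench): travel in m, 0 = up, 0.006 = fully down, springs back; 5 N takes it fully down; it counts as pressed beyond 0.0035
- start_top (a point): centre of the button's top face, radius 16 mm, moves with the button, z up
- hex_key: bystander: black hexagon key, 34 x 94 x 8 mm, on the bench near the robot
- washer: bystander: round steel flange washer, 60 mm across, 6 mm thick, on the bench behind the applicator
- tape: bystander: yellow and black tape measure, 64 x 77 x 35 mm, behind the applicator
- bar_a: fresh bar of polishing compound, wrapped in cream paper at one half with the dark compound showing at the other: 34 x 86 x 32 mm, 0.335 kg as a rule (varies); origin at the centre of its underside, y along its length, z up. At the start it lies in a pocket of the tray. Absent (None) in some starts
- bar_a_mid (a point): the middle of bar_a, 16 mm above its origin, axes as the bar's
- bar_b: fresh bar of polishing compound, wrapped in cream paper at one half with the dark compound showing at the other: 34 x 86 x 32 mm, 0.335 kg as a rule (varies); origin at the centre of its underside, y along its length, z up. At the start it lies in a pocket of the tray. Absent (None) in some starts
- bar_b_mid (a point): the middle of bar_b, 16 mm above its origin, axes as the bar's
- bar_c: fresh bar of polishing compound, wrapped in cream paper at one half with the dark compound showing at the other: 34 x 86 x 32 mm, 0.335 kg as a rule (varies); origin at the centre of its underside, y along its length, z up. At the start it lies in a pocket of the tray. Absent (None) in some starts
- bar_c_mid (a point): the middle of bar_c, 16 mm above its origin, axes as the bar's
- bar_d: fresh bar of polishing compound, wrapped in cream paper at one half with the dark compound showing at the other: 34 x 86 x 32 mm, 0.335 kg as a rule (varies); origin at the centre of its underside, y along its length, z up. At the start it lies in a pocket of the tray. Absent (None) in some starts
- bar_d_mid (a point): the middle of bar_d, 16 mm above its origin, axes as the bar's
Not all that is in view belongs to the job. Of the things that look like the part that bears start, the larger one is meant.

How it is judged:
By the outcome, as a careful person would: the job done as asked, in the order asked, and still so for the second after the job is handed in, with the robot touching nothing.
Of bar_a, bar_b, bar_c, bar_d only 2 to 3 are there at a start; the rules pass over those that are not, and their reading is None.
At some moment in a run one of bar_a, bar_b, bar_c, bar_d may be knocked a few centimetres aside while the robot is not near it.
Once in a run the grip may slacken for a moment while it holds something.
It also fails if it takes over 208 s, if anything falls off the work surface, if the arm or the gripper's body presses on something with over 40 N, if the wrist force passes 120 N, or if a joint passes its speed limit or range.

## Working session

There is one attempt and no reset: what is moved stays moved. The work goes in short steps, Python scripts to look and compute and a tool call to move; the robot and the scene stay as the last step left them, time stands still between calls to the robot, and variables do not carry over. Pictures are saved under pics/ and viewed, at most 14 in all, crops included, and the job is handed in when it is done.

Besides the shell and the picture viewer there is one more tool, called after ">>>" as a command line: name --pt "numbers of a row" for each row, then --argument value for the rest. play_rows: Moves the arm, as the interface text tells. Its arguments: {"type":"object","properties":{"steps":{"type":"array","items":{"type":"array","items":{"type":"number"}}},"gripper":{"type":"number"},"squeeze":{"type":"number"}},"required":["steps"]}

```bash
mkdir -p pics
cat > h.py <<'E'
import numpy as np, cv2
from station import bot
def snap(cam,name):
    s=bot.state(); im,d=bot.get_image(cam); cv2.imwrite(f'pics/{name}.png',im); np.savez(f'pics/{name}.npz',d=d,p=s['tcp_pos'],R=s['orientation']); return im,d
def world(cam,name,pts,z=None):
    f=np.load(f'pics/{name}.npz'); d=f['d']; c=bot.get_calibration(cam); F=d.shape[0]/2/np.tan(np.radians(c['vertical_fov'])/2)
    out=[]
    for u,v in pts:
        r=np.array([(u-c['cx'])/F,(v-c['cy'])/F,1.])
        if cam=='wrist':
            M=np.array(c['mount']); R=f['R']@M[:3,:3]; o=f['R']@M[:3,3]+f['p']
        else:
            R=np.array(c['R']).T; o=-R@np.array(c['t'])
        w=R@r
        k=d[int(round(v)),int(round(u))] if z is None else (z-o[2])/w[2]
        out.append(o+k*w)
    return np.array(out)
E
python3 - <<'E'
from h import *
snap('top','top0'); snap('scene','scene0')
s=bot.state(); print(s['clock'],s['tcp_pos'],np.round(s['orientation'],3),s['opening'])
for n in('top','scene','wrist'): print(n,bot.get_calibration(n))
E
```

```text
0.1 [0.19790785 0.67106668 0.23533685] [[-0.959  0.283 -0.   ]
 [ 0.283  0.959 -0.001]
 [ 0.    -0.001 -1.   ]] 0.09122206539324862
top {'vertical_fov': 56.56395320636358, 'cx': 323.41417395071403, 'cy': 194.81688034160817, 'R': array([[ 0.00690546, -0.99945814,  0.03218285],
       [-0.99805467, -0.00888281, -0.06170882],
       [ 0.06196125, -0.03169412, -0.9975752 ]]), 't': array([0.07207498, 0.5854471 , 1.0353342 ])}
scene {'vertical_fov': 46.65012830877896, 'cx': 319.7203146016351, 'cy': 202.90655460928437, 'R': array([[ 0.64517918, -0.763884  , -0.01500211],
       [-0.4507876 , -0.36473647, -0.81471335],
       [ 0.61687468,  0.53239885, -0.57966981]]), 't': array([-0.3030511 ,  0.34689203,  0.9397681 ])}
wrist {'vertical_fov': 64.12596141480084, 'cx': 318.0454293871922, 'cy': 198.31931350281218, 'mount': array([[-4.54025738e-04, -9.57048581e-01, -2.89927245e-01,
         8.30844738e-02],
       [ 9.99999897e-01, -4.31034174e-04, -1.43156766e-04,
         5.26955293e-04],
       [ 1.20394294e-05, -2.89927280e-01,  9.57048678e-01,
        -1.49156260e-01],
       [ 0.00000000e+00,  0.00000000e+00,  0.00000000e+00,
         1.00000000e+00]])}
```

View pics/top0.png

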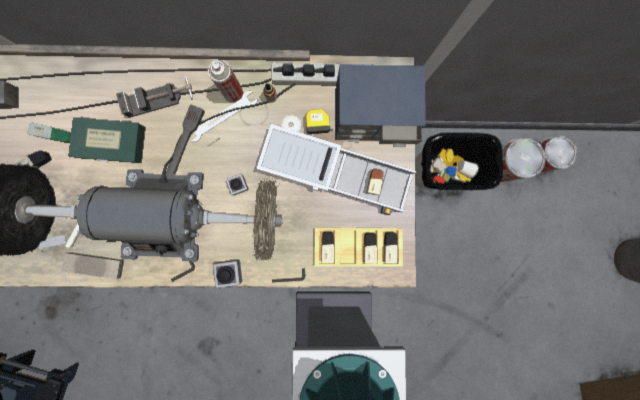

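View pics/scene0.png

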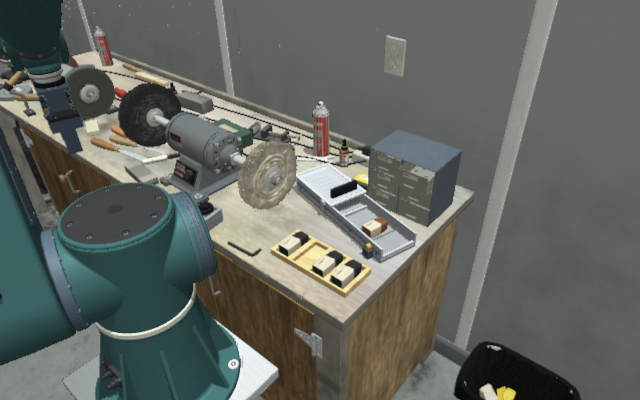

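The top view shows three bars in the tray (328,246), (371,247) and (391,247), with a free pocket near (346,247). The stub is at (375,182), the larger control box at (227,273) and the guard handle at (326,163). Next I'll enlarge the work area.

Run:
```python
from h import *
im=cv2.imread('pics/top0.png')
cv2.imwrite('pics/c1.png',cv2.resize(im[110:295,205:425],(792,666),interpolation=cv2.INTER_CUBIC)[:600])
cv2.imwrite('pics/c1.png',cv2.resize(im[120:290,205:425],None,fx=3.5,fy=3.5,interpolation=cv2.INTER_CUBIC))
```

```text
(no output)
```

View pics/c1.png

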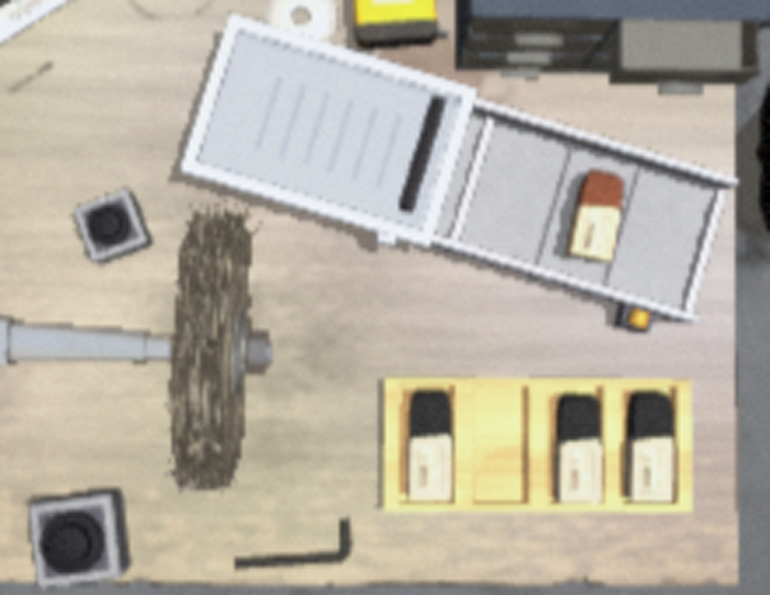

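Run:
```python
from h import *
np.set_printoptions(precision=4,suppress=True)
def W(pts,z):
    return world('top','top0',[((a+.5)/3.5-.5+205,(b+.5)/3.5-.5+120) for a,b in pts],z)
for n,p,z in [('tray',[(388,378),(692,378),(692,511),(383,511)],.018),('pocket free',[(500,444)],.004),
 ('barL',[(431,390),(431,500)],.036),('barM',[(580,393),(579,502)],.036),('barR',[(652,390),(652,502)],.036),
 ('stub',[(602,171),(591,260)],.044),('rail ends',[(735,182),(690,318)],.048),('lane lines front/back',[(568,152),(541,262),(637,166),(609,282)],.012),('handle',[(437,98),(405,210)],.088),('sill R',[(722,190),(688,310)],.022),('sill L',[(490,122),(458,236)],.022),('button',[(72,541)],.05),('boxtop',[(30,503),(120,490),(128,572),(40,586)],.045),('wheel',[(215,205),(208,488),(272,350)],.1)]:
    print(n,W(p,z).tolist() if 0 else W(p,z)); 
    print('  depth z', [round(float(q[2]),3) for q in world('top','top0',[((a+.5)/3.5-.5+205,(b+.5)/3.5-.5+120) for a,b in p])])
```

```text
tray [[ 0.4922  0.0983  0.018 ]
 [ 0.4937 -0.1476  0.018 ]
 [ 0.3871 -0.1469  0.018 ]
 [ 0.3864  0.1015  0.018 ]]
  depth z [0.017, 0.024, 0.0, 0.003]
pocket free [[0.4388 0.0067 0.004 ]]
  depth z [0.005]
barL [[0.4834 0.0645 0.036 ]
 [0.3973 0.064  0.036 ]]
  depth z [0.03, 0.003]
barM [[ 0.4817 -0.0537  0.036 ]
 [ 0.3961 -0.0528  0.036 ]]
  depth z [0.03, 0.037]
barR [[ 0.4844 -0.1111  0.036 ]
 [ 0.3963 -0.1107  0.036 ]]
  depth z [0.022, 0.012]
stub [[ 0.6579 -0.0701  0.044 ]
 [ 0.5869 -0.0612  0.044 ]]
  depth z [0.01, 0.014]
rail ends [[ 0.6497 -0.1756  0.048 ]
 [ 0.5415 -0.1389  0.048 ]]
  depth z [0.05, 0.046]
lane lines front/back [[ 0.6776 -0.0478  0.012 ]
 [ 0.587  -0.0256  0.012 ]
 [ 0.6666 -0.1047  0.012 ]
 [ 0.5711 -0.0813  0.012 ]]
  depth z [0.011, 0.014, 0.01, 0.012]
handle [[0.7064 0.0636 0.088 ]
 [0.6206 0.0873 0.088 ]]
  depth z [0.086, 0.053]
sill R [[ 0.6464 -0.1721  0.022 ]
 [ 0.5485 -0.1437  0.022 ]]
  depth z [0.021, 0.02]
sill L [[0.6999 0.0173 0.022 ]
 [0.6068 0.0429 0.022 ]]
  depth z [0.025, 0.017]
button [[0.367  0.3399 0.05  ]]
  depth z [0.068]
boxtop [[0.3952 0.3738 0.045 ]
 [0.4053 0.3051 0.045 ]
 [0.3427 0.2977 0.045 ]
 [0.332  0.3646 0.045 ]]
  depth z [-0.001, 0.011, 0.001, 0.042]
wheel [[0.6216 0.2289 0.1   ]
 [0.4131 0.2306 0.1   ]
 [0.5144 0.1852 0.1   ]]
  depth z [0.13, 0.151, 0.14]
```

```bash
cat >> h.py <<'E'
def go(x,y,z,a=None):
    """remaining shift in tool axes (cm) as the tool stands now, and turn; a = world angle (deg, ccw) of tool y from world y"""
    s=bot.state(); R=np.array(s['orientation']); p=np.array(s['tcp_pos'])
    yaw=np.degrees(np.arctan2(-R[0,1],R[1,1])); t=0 if a is None else -np.radians(a-yaw)
    # turn first, then shift
    c,sn=np.cos(t),np.sin(t); R2=R@np.array([[c,-sn,0],[sn,c,0],[0,0,1]])
    print('yaw %.2f turn %.3f shift before turn %s after turn %s'%(yaw,t,np.round((np.array([x,y,z])-p)@R*100,2),np.round((np.array([x,y,z])-p)@R2*100,2)))
E
python3 - <<'E'
from h import *
d=np.load('pics/top0.npz')['d']; c=bot.get_calibration('top'); F=200/np.tan(np.radians(c['vertical_fov'])/2)
v,u=np.mgrid[:400,:640]; P=np.stack([(u-c['cx'])/F*d,(v-c['cy'])/F*d,d],-1)
W=(P-np.array(c['t']))@np.array(c['R'])
for y0 in np.arange(-.2,.9,.1):
    m=(d>0)&(W[...,1]>y0)&(W[...,1]<y0+.1)
    print(round(y0,1),[round(float(W[...,2][m&(W[...,0]>x0)&(W[...,0]<x0+.1)].max(initial=-1)),2) for x0 in np.arange(.1,1,.1)])
go(.55,-.05,.4)
E
```

```text
-0.2 [0.0, -1.0, 0.04, 0.04, 0.05, 0.05, 0.19, 0.19, 0.29]
-0.1 [0.11, -1.0, 0.04, 0.04, 0.05, 0.05, 0.19, 0.19, 0.28]
0.0 [0.1, -1.0, 0.04, 0.04, 0.06, 0.09, 0.19, 0.19, 0.28]
0.1 [0.01, -1.0, 0.01, 0.14, 0.21, 0.1, 0.06, 0.04, 0.27]
0.2 [-0.79, -1.0, 0.01, 0.23, 0.23, 0.18, 0.06, 0.1, 0.27]
0.3 [-0.79, -1.0, 0.07, 0.19, 0.18, 0.05, 0.01, 0.2, 0.26]
0.4 [-0.79, -1.0, 0.01, 0.2, 0.2, 0.07, 0.03, 0.04, 0.26]
0.5 [0.34, 0.34, 0.01, 0.2, 0.2, 0.08, 0.06, 0.05, 0.26]
0.6 [0.38, 0.4, 0.03, 0.2, 0.21, 0.06, 0.06, 0.05, 0.25]
0.7 [0.26, 0.31, 0.03, 0.03, 0.15, 0.06, 0.06, 0.01, 0.25]
0.8 [-0.79, -1.0, 0.01, 0.2, 0.22, 0.22, 0.04, 0.01, 0.24]
yaw -16.43 turn 0.000 shift before turn [-54.17 -59.22 -16.41] after turn [-54.17 -59.22 -16.41]
```

>>> play_rows --pt "0 0 -4 0" --pt "0 0 -4 0" --pt "0 0 -4 0" --pt "-2.7 -3 -2 0" --pt "-2.7 -3 -2 0" --pt "-2.7 -3 -2 0" --pt "-2.7 -3 -1 0" --pt "-2.9 -3.2 0 0" --gripper 0.1 --squeeze 30

```text
clock: 0.9
tcp_pos: [0.287, 0.4858, 0.4274]
orientation: [[-0.959, 0.282, 0.001], [0.282, 0.959, 0.002], [-0.001, 0.002, -1.0]]
wrist_force: [-0.0, -0.4, 0.2]
opening: 0.0499
finger_force: 0.0
```

>>> play_rows --pt "-2.9 -3.2 0 0" --pt "-2.9 -3.2 0 0" --pt "-2.9 -3.2 0 0" --pt "-2.9 -3.2 0 0" --pt "-2.9 -3.2 0 0" --pt "-2.9 -3.2 0 0" --pt "-2.9 -3.2 0 0" --pt "-2.9 -3.2 0 0"

```text
clock: 1.7
tcp_pos: [0.4368, 0.174, 0.4258]
orientation: [[-0.959, 0.283, 0.0], [0.283, 0.959, 0.0], [-0.0, 0.0, -1.0]]
wrist_force: [1.1, 0.5, 0.5]
opening: 0.0501
finger_force: 0.0
```

>>> play_rows --pt "-2.9 -3.2 0 0" --pt "-2.9 -3.2 0 0" --pt "-2.9 -3.2 0 0" --pt "-2.9 -3.2 0 0" --pt "-2.9 -3.2 0 0" --pt "0 0 0 0"

```text
clock: 2.3
tcp_pos: [0.5315, -0.0223, 0.4254]
orientation: [[-0.958, 0.286, -0.001], [0.286, 0.958, -0.001], [0.001, -0.001, -1.0]]
wrist_force: [-0.4, 0.8, 0.9]
opening: 0.0502
finger_force: 0.0
```

Run:
```python
from h import *
snap('wrist','w1'); s=bot.state(); print(s['clock'],s['tcp_pos'],s['opening'],np.round(s['joints'],1))
```

```text
2.35 [ 0.53071803 -0.02056459  0.42530585] 0.05038186163768314 [ -4.7  -4.4 109.3  -0.   75.2 -78.1]
```

View pics/w1.png

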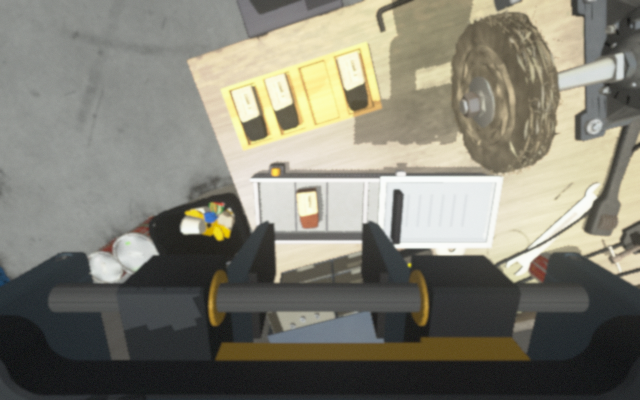

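Run:
```python
from h import *
im=cv2.imread('pics/w1.png')
cv2.imwrite('pics/c2.png',cv2.resize(im[40:260,215:415],None,fx=4,fy=4,interpolation=cv2.INTER_CUBIC)[440:880])
cv2.imwrite('pics/c2.png',cv2.resize(im[155:255,235:415],None,fx=4.4,fy=4.4,interpolation=cv2.INTER_CUBIC))
```

```text
(no output)
```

View pics/c2.png

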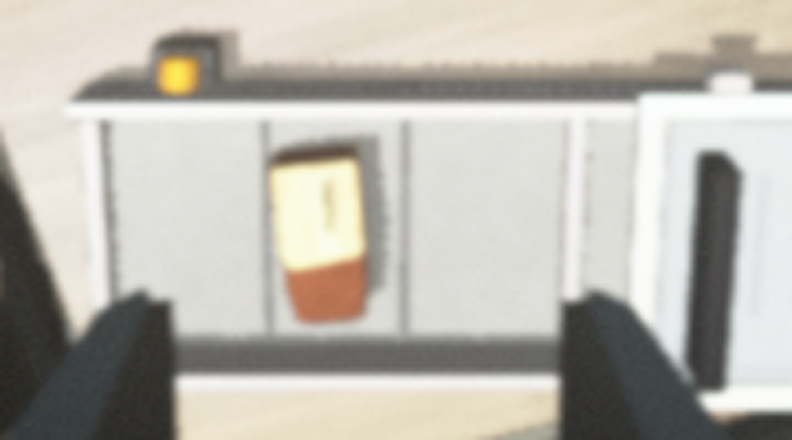

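Run:
```python
from h import *
np.set_printoptions(precision=4,suppress=True)
def W(pts,z): return world('wrist','w1',[((a+.5)/4.4-.5+235,(b+.5)/4.4-.5+155) for a,b in pts],z)
for n,p,z in [('stub',[(313,161),(331,321)],.044),('lines',[(264,122),(269,336),(405,122),(404,336)],.012),('railfront outer',[(75,104),(640,104)],.048),('rail back',[(180,386),(560,386)],.048),('sills',[(92,120),(108,300),(577,120),(574,300)],.022)]:
    w=W(p,z); print(n,w)
go(.622,-.066,.15,-10)
```

```text
stub [[ 0.5874 -0.0609  0.044 ]
 [ 0.6538 -0.0739  0.044 ]]
lines [[ 0.5738 -0.0791  0.012 ]
 [ 0.665  -0.1062  0.012 ]
 [ 0.5905 -0.0234  0.012 ]
 [ 0.6817 -0.0503  0.012 ]]
railfront outer [[ 0.5385 -0.1413  0.048 ]
 [ 0.6007  0.0667  0.048 ]]
rail back [[ 0.6619 -0.1408  0.048 ]
 [ 0.7064  0.0079  0.048 ]]
sills [[ 0.551  -0.1441  0.022 ]
 [ 0.6263 -0.1642  0.022 ]
 [ 0.6072  0.044   0.022 ]
 [ 0.6824  0.0237  0.022 ]]
yaw -16.61 turn -0.115 shift before turn [-10.08  -1.74  27.52] after turn [-9.81 -2.88 27.52]
```

>>> play_rows --pt "0 0 0 -0.098" --pt "-2.45 -0.7 4 0" --pt "-2.45 -0.7 4 0" --pt "-2.45 -0.7 4 0" --pt "-2.45 -0.7 4 0" --pt "0 0 4 0" --pt "0 0 3 0" --pt "0 0 3 0"

```text
clock: 3.15
tcp_pos: [0.6208, -0.0635, 0.1643]
orientation: [[-0.982, 0.187, -0.001], [0.187, 0.982, 0.0], [0.001, 0.0, -1.0]]
wrist_force: [0.9, 0.2, 0.3]
opening: 0.0503
finger_force: 0.0
```

Run:
```python
from h import *
go(.6215,-.0665,.051,-11)
```

```text
yaw -10.77 turn 0.004 shift before turn [-0.14 -0.28 11.33] after turn [-0.14 -0.28 11.33]
```

>>> play_rows --pt "-0.1 -0.3 3 0" --pt "0 0 3 0" --pt "0 0 3 0" --pt "0 0 1.5 0" --pt "0 0 0.8 0" --pt "0 0 0 0"

```text
clock: 3.75
tcp_pos: [0.6216, -0.0674, 0.0527]
orientation: [[-0.982, 0.187, -0.001], [0.187, 0.982, 0.0], [0.001, 0.0, -1.0]]
wrist_force: [0.1, -0.0, 0.4]
opening: 0.0501
finger_force: 0.0
```

>>> play_rows --pt "0 0 0 0" --pt "0 0 0 0" --pt "0 0 0 0" --pt "0 0 0 0" --pt "0 0 0 0" --gripper -1 --squeeze 40

```text
clock: 4.25
tcp_pos: [0.6225, -0.068, 0.0542]
orientation: [[-0.982, 0.188, 0.002], [0.188, 0.982, -0.0], [-0.002, 0.0, -1.0]]
wrist_force: [-1.2, 0.1, 8.3]
opening: 0.0333
finger_force: 40.0
```

>>> play_rows --pt "0 0 -2 0" --pt "0 0 -3 0" --pt "0 0 -3 0" --pt "0 0 -3 0" --pt "0 0 0 0"

```text
clock: 4.75
tcp_pos: [0.6238, -0.0681, 0.1671]
orientation: [[-0.982, 0.188, 0.006], [0.188, 0.982, -0.001], [-0.006, 0.0, -1.0]]
wrist_force: [0.5, 0.0, -3.7]
opening: 0.0334
finger_force: 40.0
```

Run:
```python
from h import *
go(.440,.0063,.16,0)
```

```text
yaw -10.82 turn -0.189 shift before turn [19.45  3.86  0.59] after turn [18.38  7.44  0.59]
```

>>> play_rows --pt "0 0 0 -0.1" --pt "0 0 0 -0.09" --pt "3.7 1.5 0 0" --pt "3.7 1.5 0 0" --pt "3.7 1.5 0 0" --pt "3.7 1.5 0 0" --pt "3.6 1.4 0 0" --pt "0 0 0 0"

```text
clock: 5.55
tcp_pos: [0.4325, 0.007, 0.1612]
orientation: [[-1.0, -0.002, -0.004], [-0.002, 1.0, 0.0], [0.004, 0.0, -1.0]]
wrist_force: [1.2, 0.1, -3.2]
opening: 0.0332
finger_force: 40.0
```

Run:
```python
from h import *
go(.440,.0063,.048,0); s=bot.state(); print(s['opening'],s['finger_force'],s['wrist_force'],s['wrist_torque'])
```

```text
yaw 0.12 turn 0.002 shift before turn [-0.8  -0.08 11.32] after turn [-0.8  -0.08 11.32]
0.03322359476282816 39.987656716257334 [ 1.24428494  0.11006972 -3.19979088] [-0.04667042 -0.07400169  0.01431913]
```

>>> play_rows --pt "-0.6 -0.1 2 0" --pt "0 0 2.5 0" --pt "0 0 2.5 0" --pt "0 0 1 0" --pt "0 0 0 0"

```text
clock: 6.05
tcp_pos: [0.4427, 0.0049, 0.0816]
orientation: [[-1.0, -0.001, -0.003], [-0.001, 1.0, 0.0], [0.003, 0.0, -1.0]]
wrist_force: [0.1, 0.3, -2.8]
opening: 0.0334
finger_force: 40.0
```

Run:
```python
from h import *
go(.440,.0063,.048,0); s=bot.state(); print(s['tcp_pos'],s['joints'])
```

```text
yaw 0.06 turn 0.001 shift before turn [0.26 0.14 3.36] after turn [0.26 0.14 3.36]
[0.44273525 0.00494392 0.08160592] [-2.37643491e+00  1.45157020e+01  1.31323167e+02 -1.00529753e-03
  3.43358033e+01 -9.24370609e+01]
```

>>> play_rows --pt "0.2 0.1 1 0" --pt "0 0 1 0" --pt "0 0 0.8 0" --pt "0 0 0.4 0" --pt "0 0 0 0"

```text
clock: 6.55
tcp_pos: [0.4415, 0.006, 0.0505]
orientation: [[-1.0, -0.001, -0.001], [-0.001, 1.0, 0.0], [0.001, 0.0, -1.0]]
wrist_force: [-0.4, 0.7, -4.1]
opening: 0.0335
finger_force: 40.0
```

>>> play_rows --pt "0 0 0 0" --pt "0 0 0 0" --pt "0 0 0 0" --gripper 0.05

```text
clock: 6.85
tcp_pos: [0.4421, 0.006, 0.0513]
orientation: [[-1.0, -0.001, 0.001], [-0.001, 1.0, -0.0], [-0.001, -0.0, -1.0]]
wrist_force: [0.0, 0.1, -1.0]
opening: 0.0479
finger_force: 0.0
```

>>> play_rows --pt "0 0 -2 0" --pt "0 0 -4 0" --pt "0 0 -4 0" --pt "-0.5 0 -4 0" --pt "-1 0 -4 0" --pt "-1 0 -4 0" --pt "0 0 0 0"

```text
clock: 7.55
tcp_pos: [0.47, 0.0059, 0.2765]
orientation: [[-1.0, -0.001, 0.009], [-0.001, 1.0, -0.0], [-0.009, -0.0, -1.0]]
wrist_force: [-0.2, -0.2, -0.3]
opening: 0.0479
finger_force: 0.0
```

Run:
```python
from h import *
snap('wrist','w2'); s=bot.state(); print(s['clock'],s['tcp_pos'])
im=cv2.imread('pics/w2.png'); cv2.imwrite('pics/w2b.png',cv2.resize(im[:300],(800,375)))
```

```text
7.6 [0.46833958 0.00594813 0.27365965]
```

View pics/w2b.png

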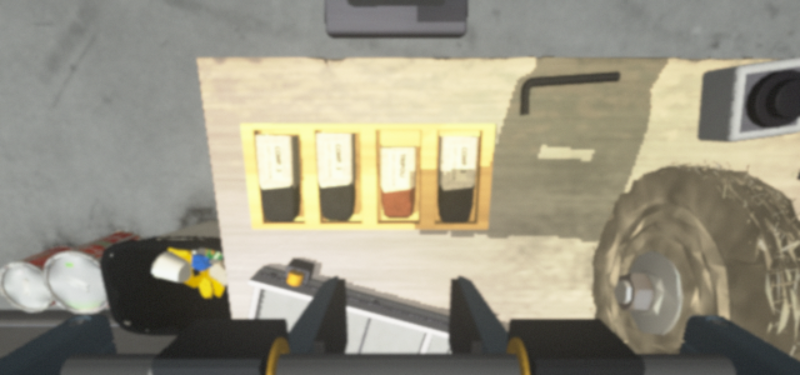

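Run:
```python
from h import *
np.set_printoptions(precision=4,suppress=True)
for n,p in [('R',[(277,136),(282,221)]),('M',[(335,133),(338,219)]),('S',[(397,148),(398,216)]),('L',[(459,135),(457,220)])]:
    w=world('wrist','w2',[((a+.5)/1.25-.5,(b+.5)/1.25-.5) for a,b in p],.036); print(n,w,w.mean(0))
go(.4405,-.112,.10,0)
```

```text
R [[ 0.3973 -0.1069  0.036 ]
 [ 0.4792 -0.1092  0.036 ]] [ 0.4382 -0.108   0.036 ]
M [[ 0.3946 -0.0523  0.036 ]
 [ 0.4771 -0.0531  0.036 ]] [ 0.4358 -0.0527  0.036 ]
S [[0.4082 0.0058 0.036 ]
 [0.474  0.0068 0.036 ]] [0.4411 0.0063 0.036 ]
L [[0.3963 0.0639 0.036 ]
 [0.478  0.0657 0.036 ]] [0.4371 0.0648 0.036 ]
yaw 0.07 turn 0.001 shift before turn [  2.89 -11.79  17.35] after turn [  2.88 -11.79  17.35]
```

>>> play_rows --pt "0.6 -2.4 1 0" --pt "0.6 -2.4 3 0" --pt "0.6 -2.4 3 0" --pt "0.6 -2.4 3 0" --pt "0.4 -2 3 0" --pt "0 0 3 0" --pt "0 0 2 0" --pt "0 0 0 0" --gripper -0.01

```text
clock: 8.4
tcp_pos: [0.4362, -0.1095, 0.088]
orientation: [[-1.0, -0.001, -0.006], [-0.001, 1.0, 0.002], [0.006, 0.002, -1.0]]
wrist_force: [-0.8, -0.1, 0.8]
opening: 0.0454
finger_force: 0.0
```

Run:
```python
from h import *
go(.440,-.110,.044,0)
```

```text
yaw 0.04 turn 0.001 shift before turn [-0.4  -0.06  4.4 ] after turn [-0.4  -0.06  4.4 ]
```

>>> play_rows --pt "-0.3 0 1.5 0" --pt "0 0 1.5 0" --pt "0 0 1.2 0" --pt "0 0 0.1 0" --pt "0 0 0 0"

```text
clock: 8.9
tcp_pos: [0.4417, -0.1099, 0.0482]
orientation: [[-1.0, -0.001, -0.0], [-0.001, 1.0, 0.0], [0.0, 0.0, -1.0]]
wrist_force: [0.5, -0.5, 0.0]
opening: 0.045
finger_force: 0.0
```

>>> play_rows --pt "0 0 0 0" --pt "0 0 0 0" --pt "0 0 0 0" --pt "0 0 0 0" --gripper -1 --squeeze 45

```text
clock: 9.3
tcp_pos: [0.4424, -0.1103, 0.0486]
orientation: [[-1.0, -0.001, 0.001], [-0.001, 1.0, -0.0], [-0.001, -0.0, -1.0]]
wrist_force: [-1.1, -1.2, 7.3]
opening: 0.0338
finger_force: 45.0
```

>>> play_rows --pt "0 0 -2 0" --pt "0 0 -3 0" --pt "0 0 -4 0" --pt "0 0 -3 0" --pt "0 0 0 0.145" --pt "0 0 0 0.145" --pt "0 0 0 0"

```text
clock: 10.0
tcp_pos: [0.4414, -0.1099, 0.1681]
orientation: [[-0.958, 0.287, -0.0], [0.287, 0.958, 0.0], [0.0, 0.0, -1.0]]
wrist_force: [-0.1, 0.6, -4.0]
opening: 0.0336
finger_force: 45.0
```

```bash
cat >> h.py <<'E'
def app(x,y):
    a=np.radians(-16.6); ex=np.array([np.cos(a),np.sin(a)]); ey=np.array([-np.sin(a),np.cos(a)])
    return np.array([.624,-.0635])+x*ex+y*ey
E
python3 - <<'E'
from h import *
p=app(0,-.06); print(p); go(*p,.055,-16.6)
E
```

```text
[ 0.6068587  -0.12099935]
yaw -16.69 turn -0.002 shift before turn [-16.16   3.68  11.31] after turn [-16.17   3.66  11.31]
```

>>> play_rows --pt "-3.3 0.7 0 0" --pt "-3.3 0.7 0 0" --pt "-3.3 0.7 0 0" --pt "-3.2 0.8 0 0" --pt "-3.1 0.8 0 0" --pt "0 0 2.5 0" --pt "0 0 2.5 0" --pt "0 0 0 0"

```text
clock: 10.8
tcp_pos: [0.6053, -0.1201, 0.1144]
orientation: [[-0.96, 0.281, -0.006], [0.281, 0.96, 0.001], [0.006, -0.0, -1.0]]
wrist_force: [-0.7, 0.5, -4.0]
opening: 0.0338
finger_force: 45.0
```

Run:
```python
from h import *
go(*app(0,-.06),.058,-16.6); s=bot.state(); print(s['opening'],s['finger_force'],s['wrist_force'])
```

```text
yaw -16.31 turn 0.005 shift before turn [-0.21 -0.04  5.64] after turn [-0.21 -0.04  5.64]
0.033804672359161285 44.995797872543335 [-0.69850619  0.47357876 -3.9762932 ]
```

>>> play_rows --pt "0 0 2 0.003" --pt "0 0 2 0" --pt "0 0 1.2 0" --pt "0 0 0.4 0" --pt "0 0 0 0"

```text
clock: 11.3
tcp_pos: [0.6077, -0.1207, 0.0622]
orientation: [[-0.958, 0.287, -0.0], [0.287, 0.958, 0.0], [0.0, -0.0, -1.0]]
wrist_force: [0.1, 0.3, -3.4]
opening: 0.0339
finger_force: 45.0
```

>>> play_rows --pt "0 0 0 0" --pt "0 0 0 0" --pt "0 0 0 0" --gripper -0.01

```text
clock: 11.6
tcp_pos: [0.6083, -0.1208, 0.0629]
orientation: [[-0.958, 0.288, 0.001], [0.288, 0.958, -0.0], [-0.001, 0.0, -1.0]]
wrist_force: [-0.0, -0.3, 0.1]
opening: 0.0451
finger_force: 0.0
```

>>> play_rows --pt "0 0 -2 0" --pt "0 0 -4 0" --pt "0 0 -4 0" --pt "0 0 0 -0.145" --pt "0 0 0 -0.145" --pt "0 0 0 0"

```text
clock: 12.2
tcp_pos: [0.6079, -0.1208, 0.1627]
orientation: [[-1.0, -0.001, 0.001], [-0.001, 1.0, -0.0], [-0.001, -0.0, -1.0]]
wrist_force: [-0.2, -0.4, 0.5]
opening: 0.0451
finger_force: 0.0
```

Run:
```python
from h import *
snap('top','t2'); im=cv2.imread('pics/t2.png')
cv2.imwrite('pics/t2b.png',cv2.resize(im[120:290,205:425],None,fx=3.5,fy=3.5,interpolation=cv2.INTER_CUBIC))
go(.440,-.053,.15,0)
```

```text
yaw -0.28 turn -0.005 shift before turn [16.81  6.69  1.23] after turn [16.78  6.77  1.23]
```

View pics/t2b.png

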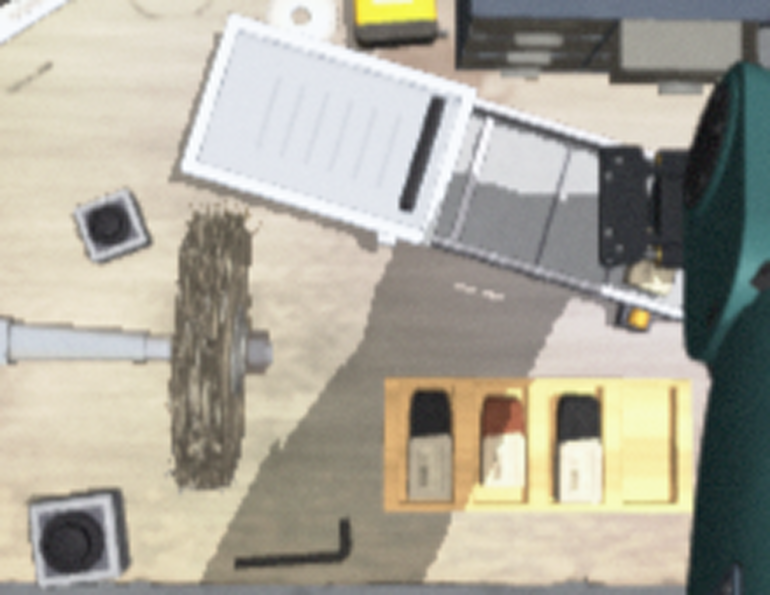

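The tray bars have not moved and the stub is in its pocket. Next is the middle bar at crop (580,447).

>>> play_rows --pt "3.4 1.4 0 0" --pt "3.4 1.4 0 0" --pt "3.4 1.4 0 0" --pt "3.3 1.3 1 0" --pt "3.2 1.3 2 0" --pt "0 0 3 0" --pt "0 0 1 0" --pt "0 0 0 0"

```text
clock: 13.05
tcp_pos: [0.4406, -0.0524, 0.0912]
orientation: [[-1.0, 0.004, -0.002], [0.004, 1.0, 0.0], [0.002, 0.0, -1.0]]
wrist_force: [0.6, 0.0, 0.8]
opening: 0.0451
finger_force: 0.0
```

Run:
```python
from h import *
go(.440,-.053,.044,0)
```

```text
yaw -0.25 turn -0.004 shift before turn [ 0.05 -0.06  4.72] after turn [ 0.05 -0.06  4.72]
```

>>> play_rows --pt "0 0 1.5 -0.004" --pt "0 0 1.5 0" --pt "0 0 1.2 0" --pt "0 0 0.5 0" --pt "0 0 0 0"

```text
clock: 13.55
tcp_pos: [0.4409, -0.0525, 0.0448]
orientation: [[-1.0, -0.002, -0.001], [-0.002, 1.0, 0.0], [0.001, 0.0, -1.0]]
wrist_force: [-0.0, 0.6, -0.1]
opening: 0.0451
finger_force: 0.0
```

>>> play_rows --pt "0 0 0 0" --pt "0 0 0 0" --pt "0 0 0 0" --pt "0 0 0 0" --gripper -1

```text
clock: 13.95
tcp_pos: [0.4413, -0.0525, 0.0455]
orientation: [[-1.0, -0.002, 0.001], [-0.002, 1.0, -0.0], [-0.001, -0.0, -1.0]]
wrist_force: [-0.1, -1.8, 8.7]
opening: 0.034
finger_force: 45.0
```

>>> play_rows --pt "0 0 -2 0" --pt "0 0 -3 0" --pt "0 0 -4 0" --pt "0 0 -3 0" --pt "0 0 0 0.145" --pt "0 0 0 0.145" --pt "0 0 0 0"

```text
clock: 14.65
tcp_pos: [0.4405, -0.0523, 0.1651]
orientation: [[-0.958, 0.286, 0.0], [0.286, 0.958, 0.0], [-0.0, 0.0, -1.0]]
wrist_force: [0.2, 0.2, -2.9]
opening: 0.0335
finger_force: 45.0
```

Run:
```python
from h import *
p=app(0,0); print(p); go(*p,.055,-16.6)
```

```text
[ 0.624  -0.0635]
yaw -16.63 turn -0.001 shift before turn [-17.9    4.18  11.02] after turn [-17.9    4.17  11.02]
```

>>> play_rows --pt "-3.6 0.8 0 0" --pt "-3.6 0.8 0 0" --pt "-3.6 0.8 0 0" --pt "-3.6 0.9 0 0" --pt "-3.5 0.9 0 0" --pt "0 0 2.5 0" --pt "0 0 2.5 0" --pt "0 0 0 0"

```text
clock: 15.45
tcp_pos: [0.622, -0.0626, 0.1114]
orientation: [[-0.96, 0.28, -0.006], [0.28, 0.96, 0.001], [0.006, -0.001, -1.0]]
wrist_force: [-0.7, -0.1, -3.2]
opening: 0.0336
finger_force: 45.0
```

Run:
```python
from h import *
go(*app(0,0),.0545,-16.6); s=bot.state(); print(s['opening'],s['finger_force'],s['wrist_force'])
```

```text
yaw -16.25 turn 0.006 shift before turn [-0.25 -0.03  5.69] after turn [-0.25 -0.03  5.69]
0.03358473907258952 44.996187686920166 [-0.74211547 -0.08081948 -3.17151265]
```

>>> play_rows --pt "0 0 2 0.003" --pt "0 0 2 0" --pt "0 0 1.2 0" --pt "0 0 0.6 0" --pt "0 0 0 0"

```text
clock: 15.95
tcp_pos: [0.6242, -0.0629, 0.0569]
orientation: [[-0.958, 0.286, -0.001], [0.286, 0.958, 0.0], [0.001, -0.0, -1.0]]
wrist_force: [0.2, -0.0, -2.7]
opening: 0.0335
finger_force: 45.0
```

>>> play_rows --pt "0 0 0 0" --pt "0 0 0 0" --pt "0 0 0 0" --gripper -0.01

```text
clock: 16.25
tcp_pos: [0.6249, -0.063, 0.0578]
orientation: [[-0.958, 0.287, 0.001], [0.287, 0.958, -0.0], [-0.001, 0.0, -1.0]]
wrist_force: [-0.8, 0.2, 0.2]
opening: 0.0453
finger_force: 0.0
```

>>> play_rows --pt "0 0 -2 0" --pt "0 0 -4 0" --pt "0 0 -4 0" --pt "0 0 0 -0.145" --pt "0 0 0 -0.145" --pt "0 0 0 0"

```text
clock: 16.85
tcp_pos: [0.6246, -0.0629, 0.1577]
orientation: [[-1.0, -0.002, 0.001], [-0.002, 1.0, -0.0], [-0.001, -0.0, -1.0]]
wrist_force: [0.3, -0.2, -0.6]
opening: 0.045
finger_force: 0.0
```

Run:
```python
from h import *
go(.439,.0643,.15,0)
```

```text
yaw 0.11 turn 0.002 shift before turn [18.53 12.76  0.75] after turn [18.56 12.72  0.75]
```

>>> play_rows --pt "3.1 2.1 0 0" --pt "3.1 2.1 0 0" --pt "3.1 2.1 0 0" --pt "3.1 2.1 0 0" --pt "3.1 2.2 0 0" --pt "3 2.1 3 0" --pt "0 0 3 0" --pt "0 0 0 0"

```text
clock: 17.65
tcp_pos: [0.4371, 0.0645, 0.0947]
orientation: [[-1.0, 0.004, -0.005], [0.004, 1.0, -0.0], [0.005, -0.0, -1.0]]
wrist_force: [-0.5, -0.3, 0.4]
opening: 0.0449
finger_force: 0.0
```

Run:
```python
from h import *
snap('wrist','w3')
go(.439,.0643,.0445,0)
im=cv2.imread('pics/w3.png'); cv2.imwrite('pics/w3b.png',im[:320])
```

```text
yaw -0.20 turn -0.004 shift before turn [-0.05  0.01  5.18] after turn [-0.05  0.01  5.18]
```

View pics/w3b.png

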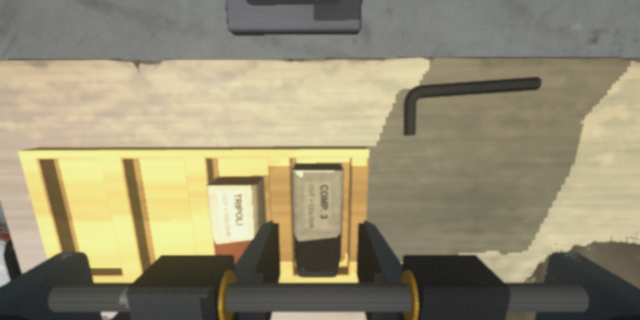

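The last bar (318,220) sits centred between the fingers, so I'll descend and grip.

>>> play_rows --pt "0 0 1.5 -0.003" --pt "0 0 1.5 0" --pt "0 0 1.5 0" --pt "0 0 0.6 0" --pt "0 0 0 0"

```text
clock: 18.2
tcp_pos: [0.4401, 0.064, 0.0463]
orientation: [[-1.0, -0.001, 0.0], [-0.001, 1.0, -0.0], [-0.0, -0.0, -1.0]]
wrist_force: [0.6, 0.8, 0.8]
opening: 0.0453
finger_force: 0.0
```

>>> play_rows --pt "0 0 0 0" --pt "0 0 0 0" --pt "0 0 0 0" --pt "0 0 0 0" --gripper -1

```text
clock: 18.6
tcp_pos: [0.4402, 0.0642, 0.0468]
orientation: [[-1.0, -0.002, 0.001], [-0.002, 1.0, 0.0], [-0.001, 0.0, -1.0]]
wrist_force: [-0.6, -1.8, 7.9]
opening: 0.0337
finger_force: 45.0
```

>>> play_rows --pt "0 0 -2 0" --pt "0 0 -3 0" --pt "0 0 -4 0" --pt "0 0 -3 0" --pt "0 0 0 0.145" --pt "0 0 0 0.145" --pt "0 0 0 0"

```text
clock: 19.3
tcp_pos: [0.4393, 0.0642, 0.1664]
orientation: [[-0.958, 0.286, 0.001], [0.286, 0.958, 0.0], [-0.001, 0.0, -1.0]]
wrist_force: [0.4, 0.0, -2.8]
opening: 0.0335
finger_force: 45.0
```

Run:
```python
from h import *
p=app(0,0.058); print(p); go(*p,.055,-16.6)
```

```text
[ 0.64056993 -0.00791729]
yaw -16.64 turn -0.001 shift before turn [-21.34  -1.15  11.15] after turn [-21.34  -1.17  11.15]
```

>>> play_rows --pt "-3.6 -0.2 0 0" --pt "-3.6 -0.2 0 0" --pt "-3.6 -0.2 0 0" --pt "-3.5 -0.2 0 0" --pt "-3.5 -0.2 0 0" --pt "-3.5 -0.2 2 0" --pt "0 0 3 0" --pt "0 0 0 0"

```text
clock: 20.1
tcp_pos: [0.6381, -0.0079, 0.112]
orientation: [[-0.96, 0.28, -0.006], [0.28, 0.96, 0.0], [0.006, -0.001, -1.0]]
wrist_force: [-0.5, 0.6, -3.1]
opening: 0.0339
finger_force: 45.0
```

Run:
```python
from h import *
go(*app(0,.058),.0555,-16.6); s=bot.state(); print(s['opening'],s['finger_force'],s['wrist_force'])
```

```text
yaw -16.29 turn 0.005 shift before turn [-0.28  0.08  5.65] after turn [-0.28  0.08  5.65]
0.033907185555642566 44.983200430870056 [-0.53655603  0.6342069  -3.0824613 ]
```

>>> play_rows --pt "0 0 2 0.003" --pt "0 0 2 0" --pt "0 0 1.2 0" --pt "0 0 0.6 0" --pt "0 0 0 0"

```text
clock: 20.6
tcp_pos: [0.64, -0.0076, 0.058]
orientation: [[-0.958, 0.286, -0.001], [0.286, 0.958, 0.0], [0.001, -0.0, -1.0]]
wrist_force: [-0.2, -0.5, -2.8]
opening: 0.0332
finger_force: 45.0
```

>>> play_rows --pt "0 0 0 0" --pt "0 0 0 0" --pt "0 0 0 0" --gripper -0.01

```text
clock: 20.9
tcp_pos: [0.6408, -0.0078, 0.0588]
orientation: [[-0.958, 0.286, 0.001], [0.286, 0.958, -0.0], [-0.001, 0.0, -1.0]]
wrist_force: [0.6, 0.1, 0.1]
opening: 0.045
finger_force: 0.0
```

>>> play_rows --pt "0 0 -2 0" --pt "0 0 -4 0" --pt "0 0 -4 0" --pt "0 0 -4 0" --pt "2 0 -4 0" --pt "3 0 -4 0" --pt "3 0 0 0" --pt "0 0 0 0"

```text
clock: 21.7
tcp_pos: [0.5616, 0.0158, 0.2796]
orientation: [[-0.958, 0.286, 0.002], [0.286, 0.958, 0.0], [-0.002, 0.001, -1.0]]
wrist_force: [0.2, -0.2, -0.5]
opening: 0.0452
finger_force: 0.0
```

Run:
```python
from h import *
snap('wrist','w4'); s=bot.state(); print(s['clock'],s['tcp_pos'])
im=cv2.imread('pics/w4.png'); cv2.imwrite('pics/w4b.png',cv2.resize(im[:320],(800,400)))
```

```text
21.75 [0.56285892 0.01549037 0.27906554]
```

View pics/w4b.png

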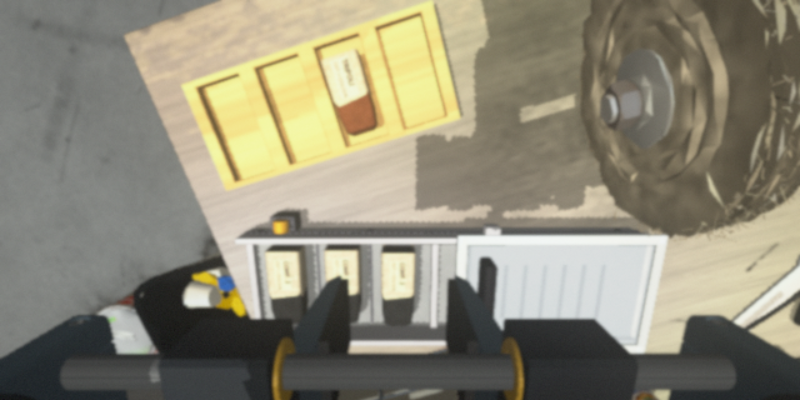

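The three bars lie flat in the magazine at (285,285), (345,285) and (398,285), and the stub is in its pocket at (350,92). Next I'll shut the guard.

Run:
```python
from h import *
p=app(.005,.175); print(p); go(*p,.086,-16.6)
```

```text
[0.67878708 0.10277801]
yaw -16.62 turn -0.000 shift before turn [-8.58 11.67 19.33] after turn [-8.58 11.67 19.33]
```

>>> play_rows --pt "-4.3 0 0 0" --pt "-4.3 2.3 0 0" --pt "0 4.7 0 0" --pt "0 4.7 0 0" --pt "0 0 3 0" --pt "0 0 4 0" --pt "0 0 4 0" --pt "0 0 0 0" --gripper -1

```text
clock: 22.55
tcp_pos: [0.6771, 0.1021, 0.1621]
orientation: [[-0.958, 0.287, -0.008], [0.287, 0.958, -0.001], [0.008, -0.003, -1.0]]
wrist_force: [-1.2, -1.8, -0.4]
opening: 0.0004
finger_force: 0.0
```

Run:
```python
from h import *
snap('scene','s2'); im=cv2.imread('pics/s2.png'); cv2.imwrite('pics/s2b.png',cv2.resize(im[110:290,220:480],None,fx=3,fy=3,interpolation=cv2.INTER_CUBIC))
p=app(.005,.175); go(*p,.086,-16.6)
```

```text
yaw -16.67 turn -0.001 shift before turn [-0.03  0.06  7.96] after turn [-0.03  0.06  7.96]
```

View pics/s2b.png

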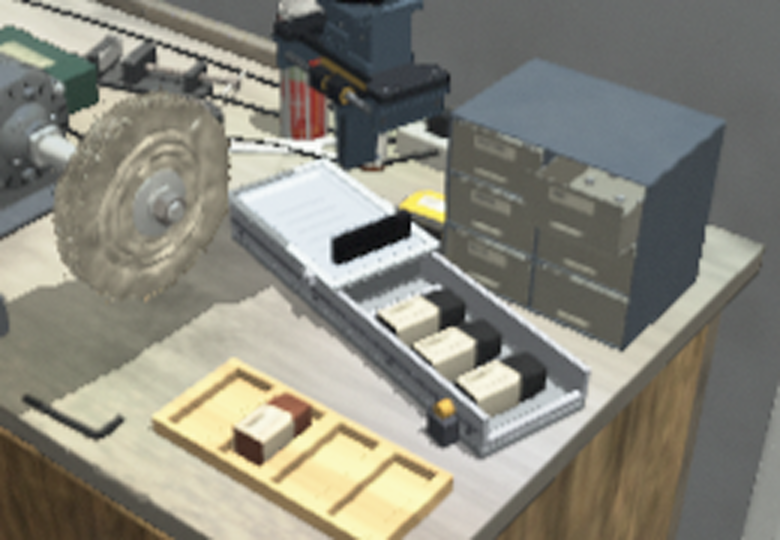

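>>> play_rows --pt "0 0 2.5 0" --pt "0 0 2.5 0" --pt "0 0 2.0 0" --pt "0 0 0.5 0" --pt "0 0 0 0"

```text
clock: 23.1
tcp_pos: [0.6805, 0.1026, 0.0942]
orientation: [[-0.958, 0.287, 0.001], [0.287, 0.958, 0.0], [-0.001, 0.0, -1.0]]
wrist_force: [0.2, -0.3, 0.9]
opening: 0.0003
finger_force: 0.0
```

>>> play_rows --pt "0 -1 0 0" --pt "0 -1 0 0" --pt "0 -1.5 0 0" --pt "0 -2 0 0" --pt "0 -2 0 0" --pt "0 -2 0 0" --pt "0 -2 0 0" --pt "0 -2 0 0"

```text
clock: 23.9
tcp_pos: [0.6403, -0.0286, 0.093]
orientation: [[-0.958, 0.287, 0.0], [0.287, 0.958, -0.0], [-0.0, 0.0, -1.0]]
wrist_force: [3.5, 2.4, 2.1]
opening: 0.0006
finger_force: 1.7
```

Run:
```python
from h import *
go(*app(.005,-.0555),.086,-16.6); s=bot.state(); print(s['wrist_force'])
```

```text
yaw -16.69 turn -0.002 shift before turn [ 0.05 -9.36  0.7 ] after turn [ 0.06 -9.36  0.7 ]
[3.49069039 2.44176215 2.0954999 ]
```

>>> play_rows --pt "0 -2 0 0" --pt "0 -2 0 0" --pt "0 -1.5 0 0" --pt "0 -1 0 0" --pt "0 -0.5 0 0" --pt "0 -0.5 0 0"

```text
clock: 24.5
tcp_pos: [0.619, -0.0988, 0.0928]
orientation: [[-0.958, 0.287, -0.001], [0.287, 0.958, 0.0], [0.001, 0.0, -1.0]]
wrist_force: [0.6, 2.4, 1.0]
opening: 0.0001
finger_force: 1.2
```

>>> play_rows --pt "0 -0.4 0 0" --pt "0 -0.4 0 0" --pt "0 -0.4 0 0" --pt "0 -0.3 0 0" --pt "0 0 0 0"

```text
clock: 25.0
tcp_pos: [0.615, -0.1124, 0.0929]
orientation: [[-0.958, 0.286, -0.0], [0.286, 0.958, 0.001], [0.0, 0.001, -1.0]]
wrist_force: [0.7, 3.2, 1.3]
opening: 0.0008
finger_force: 2.0
```

Run:
```python
from h import *
go(*app(.005,-.0555),.086,-16.6); s=bot.state(); print(s['wrist_force'])
```

```text
yaw -16.64 turn -0.001 shift before turn [ 0.04 -0.61  0.68] after turn [ 0.04 -0.61  0.68]
[0.71251334 3.16071411 1.33031506]
```

>>> play_rows --pt "0 -0.3 0 0" --pt "0 -0.3 0 0" --pt "0 0 0 0"

```text
clock: 25.3
tcp_pos: [0.6131, -0.1185, 0.0928]
orientation: [[-0.958, 0.286, -0.0], [0.286, 0.958, 0.0], [0.0, -0.0, -1.0]]
wrist_force: [-0.0, -0.2, -0.6]
opening: 0.0006
finger_force: 0.0
```

>>> play_rows --pt "0 -0.3 0 0" --pt "0 0 0 0" --pt "0 0 0 0"

```text
clock: 25.6
tcp_pos: [0.6123, -0.1218, 0.0928]
orientation: [[-0.958, 0.287, -0.0], [0.287, 0.958, -0.0], [0.0, -0.0, -1.0]]
wrist_force: [0.4, 0.1, 0.3]
opening: 0.0005
finger_force: 0.0
```

The force dropped to zero, so the guard probably snapped home. I'll push a little further until I feel the stop, to confirm.

>>> play_rows --pt "0 -0.2 0 0" --pt "0 -0.2 0 0" --pt "0 0 0 0"

```text
clock: 25.9
tcp_pos: [0.6121, -0.1225, 0.0929]
orientation: [[-0.958, 0.288, 0.001], [0.288, 0.958, 0.004], [-0.0, 0.004, -1.0]]
wrist_force: [10.4, 34.1, -3.6]
opening: 0.0006
finger_force: 17.5
```

>>> play_rows --pt "0 -0.2 0 0" --pt "0 0 0 0"

```text
clock: 26.1
tcp_pos: [0.6121, -0.1228, 0.0929]
orientation: [[-0.957, 0.288, 0.002], [0.288, 0.957, 0.006], [-0.0, 0.007, -1.0]]
wrist_force: [16.4, 51.8, -4.1]
opening: 0.0005
finger_force: 26.6
```

The guard is on its hard stop. I'll back off, rise and cross to the button.

>>> play_rows --pt "0 0.8 0 0" --pt "0 1 -1 0" --pt "0 0 -4.5 0" --pt "0 0 -4.5 0" --pt "0 0 -4.5 0" --pt "0 0 -4.5 0" --pt "0 0 -4.5 0" --pt "0 0 -4.5 0"

```text
clock: 26.9
tcp_pos: [0.6154, -0.1101, 0.3758]
orientation: [[-0.958, 0.287, 0.001], [0.287, 0.958, -0.001], [-0.001, -0.0, -1.0]]
wrist_force: [-0.1, -0.0, -0.8]
opening: -0.0001
finger_force: 0.0
```

Run:
```python
from h import *
im,d=snap('top','t3'); 
snap('wrist','w5'); im=cv2.imread('pics/w5.png'); cv2.imwrite('pics/w5b.png',cv2.resize(im[100:330,160:560],(800,460)))
go(.43,.30,.40,-16.6)
```

```text
yaw -16.67 turn -0.001 shift before turn [29.76 33.94 -2.21] after turn [29.72 33.98 -2.21]
```

View pics/w5b.png

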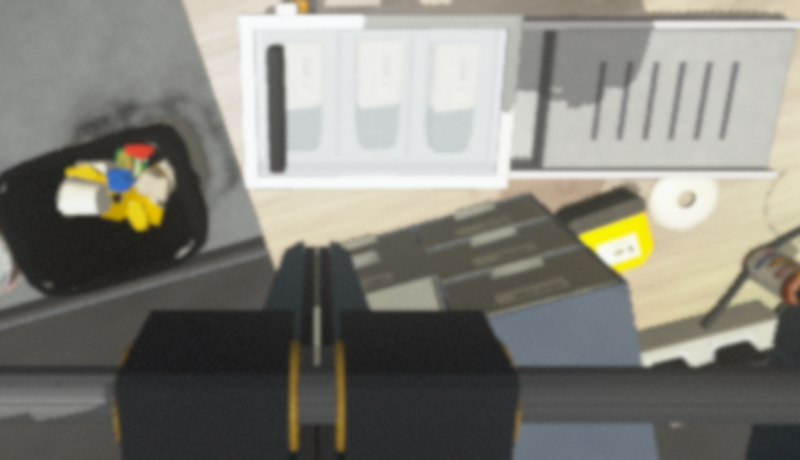

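The guard is fully over the three bars, with its edge at (245,100) flush with the rail end. Now the button.

>>> play_rows --pt "2.4 2.8 -1 0" --pt "2.7 3.1 -1 0" --pt "2.7 3.1 0 0" --pt "2.7 3.1 0 0" --pt "2.7 3.1 0 0" --pt "2.7 3.1 0 0" --pt "2.7 3.1 0 0" --pt "2.7 3.1 0 0"

```text
clock: 27.8
tcp_pos: [0.481, 0.1869, 0.3933]
orientation: [[-0.958, 0.287, 0.001], [0.287, 0.958, -0.0], [-0.001, -0.0, -1.0]]
wrist_force: [1.1, 0.1, 0.1]
opening: -0.0
finger_force: 0.0
```

>>> play_rows --pt "2.7 3.1 0 0" --pt "2.7 3.1 0 0" --pt "2.7 3.1 0 0" --pt "0 0 0 0"

```text
clock: 28.2
tcp_pos: [0.4293, 0.3009, 0.3932]
orientation: [[-0.959, 0.284, 0.0], [0.284, 0.959, 0.0], [0.0, 0.0, -1.0]]
wrist_force: [-0.3, -1.2, 0.3]
opening: 0.0004
finger_force: 0.0
```

Run:
```python
from h import *
snap('wrist','w6'); im=cv2.imread('pics/w6.png'); cv2.imwrite('pics/w6b.png',im[:330])
print(bot.state()['tcp_pos'])
```

```text
[0.43016384 0.29933195 0.39309341]
```

View pics/w6b.png

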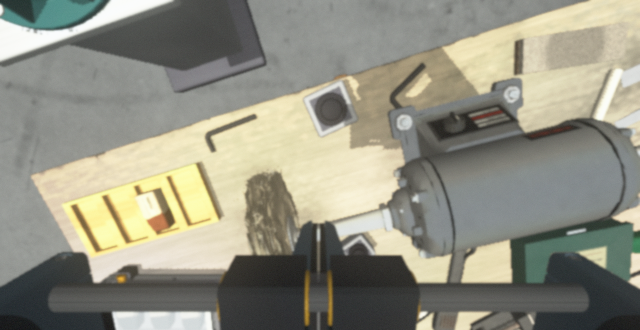

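Run:
```python
from h import *
np.set_printoptions(precision=4,suppress=True)
print(world('wrist','w6',[(332,109),(326,109),(338,112),(332,104)]))
print(world('wrist','w6',[(306,98),(342,81),(357,115),(321,135),(332,109)],.045)[:, :2])
d=np.load('pics/top0.npz')['d']; c=bot.get_calibration('top'); F=200/np.tan(np.radians(c['vertical_fov'])/2)
v,u=np.mgrid[:400,:640]; P=np.stack([(u-c['cx'])/F*d,(v-c['cy'])/F*d,d],-1)
W=((P-np.array(c['t']))@np.array(c['R']))[d>0]
for y0 in np.arange(.2,.5,.03):
    m=(W[:,1]>y0)&(W[:,1]<y0+.03)&(W[:,2]>.11)&(W[:,0]>.33)
    print(round(y0,2), W[m][:,0].min() if m.any() else None)
```

```text
[[0.3653 0.3414 0.0665]
 [0.3629 0.3331 0.0662]
 [0.3717 0.3485 0.0676]
 [0.3586 0.3432 0.068 ]]
[[0.3399 0.3094]
 [0.3321 0.3669]
 [0.3851 0.3759]
 [0.3982 0.3155]
 [0.366  0.3421]]
0.2 0.41549111315795306
0.23 0.41642935789151747
0.26 0.5055502391895162
0.29 0.5078954338731053
0.32 0.5077040992162496
0.35 0.5024567737331028
0.38 0.46315071645105665
0.41 0.45572010199822677
0.44 0.4578174304300406
0.47 0.46056790175672524
```

>>> play_rows --pt "0 0 0 -0.1" --pt "0 0 0 0"

```text
clock: 28.45
tcp_pos: [0.4314, 0.2973, 0.393]
orientation: [[-0.982, 0.188, 0.0], [0.188, 0.982, -0.0], [-0.0, -0.0, -1.0]]
wrist_force: [-0.6, 0.2, -0.5]
opening: 0.0005
finger_force: 0.0
```

Run:
```python
from h import *
go(.3655,.341,.10,-10.5)
```

```text
yaw -10.86 turn -0.006 shift before turn [ 7.3   3.06 29.3 ] after turn [ 7.29  3.11 29.3 ]
```

>>> play_rows --pt "3.6 1.5 0 0" --pt "3.6 1.5 1 0" --pt "0 0 4 0" --pt "0 0 4.5 0" --pt "0 0 4.5 0" --pt "0 0 4.5 0" --pt "0 0 4 0" --pt "0 0 2.5 0"

```text
clock: 29.25
tcp_pos: [0.3657, 0.3395, 0.1403]
orientation: [[-0.981, 0.194, -0.002], [0.194, 0.981, -0.002], [0.001, -0.002, -1.0]]
wrist_force: [0.5, -0.1, 0.8]
opening: 0.0005
finger_force: 0.0
```

Run:
```python
from h import *
go(.3655,.341,.092,-10.5)
```

```text
yaw -11.16 turn -0.012 shift before turn [0.05 0.15 4.83] after turn [0.04 0.15 4.83]
```

>>> play_rows --pt "0 0.1 2 0" --pt "0 0 2 0" --pt "0 0 0.8 0" --pt "0 0 0 0"

```text
clock: 29.65
tcp_pos: [0.3664, 0.3414, 0.0943]
orientation: [[-0.981, 0.192, -0.001], [0.192, 0.981, -0.001], [0.001, -0.001, -1.0]]
wrist_force: [0.1, 0.4, 0.3]
opening: 0.0005
finger_force: 0.0
```

>>> play_rows --pt "0 0 0.3 0" --pt "0 0 0.2 0" --pt "0 0 0 0"

```text
clock: 29.95
tcp_pos: [0.3666, 0.3423, 0.0904]
orientation: [[-0.982, 0.19, 0.001], [0.19, 0.982, 0.001], [-0.001, 0.001, -1.0]]
wrist_force: [-0.8, -0.1, -1.1]
opening: 0.0003
finger_force: 0.0
```

>>> play_rows --pt "0 0 0.2 0" --pt "0 0 0.2 0" --pt "0 0 0 0"

```text
clock: 30.25
tcp_pos: [0.3667, 0.3424, 0.0861]
orientation: [[-0.982, 0.19, 0.001], [0.19, 0.982, 0.001], [-0.001, 0.001, -1.0]]
wrist_force: [1.0, 1.5, 3.9]
opening: 0.0001
finger_force: 1.6
```

>>> play_rows --pt "0 0 0.2 0" --pt "0 0 0 0" --pt "0 0 0 0"

```text
clock: 30.55
tcp_pos: [0.3667, 0.3424, 0.0841]
orientation: [[-0.982, 0.19, 0.001], [0.19, 0.982, 0.0], [-0.0, 0.001, -1.0]]
wrist_force: [2.1, 1.2, 3.6]
opening: 0.0006
finger_force: 2.2
```

>>> play_rows --pt "0 0 0.1 0" --pt "0 0 0.1 0" --pt "0 0 0 0"

```text
clock: 30.85
tcp_pos: [0.3667, 0.3425, 0.0829]
orientation: [[-0.982, 0.19, 0.0], [0.19, 0.982, 0.0], [-0.0, 0.0, -1.0]]
wrist_force: [-4.5, -3.2, 26.9]
opening: 0.0003
finger_force: 13.0
```

Force rose to 27 N, so the button is bottomed. Now I'll retract and check the final scene.

>>> play_rows --pt "0 0 -1 0" --pt "0 0 -3 0" --pt "0 0 -4 0" --pt "0 0 -4 0" --pt "0 0 -4 0" --pt "0 0 -4 0" --pt "0 0 -4 0" --pt "0 0 0 0"

```text
clock: 31.65
tcp_pos: [0.3675, 0.3432, 0.3268]
orientation: [[-0.982, 0.19, 0.005], [0.19, 0.982, 0.004], [-0.004, 0.005, -1.0]]
wrist_force: [1.1, 0.3, -1.6]
opening: 0.0001
finger_force: 0.0
```

Run:
```python
from h import *
snap('top','t4'); im=cv2.imread('pics/t4.png'); cv2.imwrite('pics/t4b.png',cv2.resize(im[120:290,205:425],None,fx=3.5,fy=3.5,interpolation=cv2.INTER_CUBIC))
```

```text
(no output)
```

View pics/t4b.png

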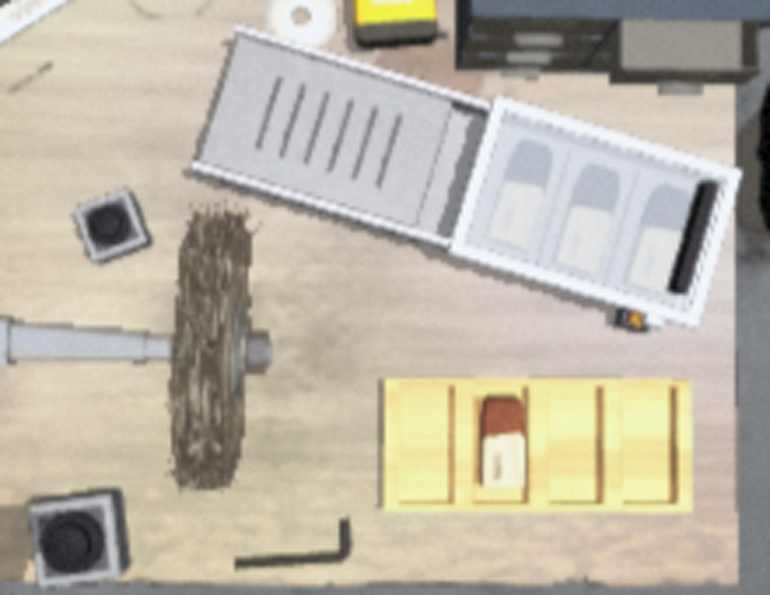

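The three bars lie side by side at (520,193), (590,216) and (660,237) under the shut guard. The stub is in its pocket at (503,442) and the bystander tools have not moved.

```bash
python3 -c "
from station import bot; print(bot.hand_in())"
```

```text
the job is handed in; nothing more can be done
None
```

The job is handed in: the stub is in a tray pocket, all three fresh bars lie flat in the magazine, the guard was pushed against its stop, and the start button was pressed to its stop; while shutting the guard, the wrist force read about 54 N, applied through the fingertips.

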